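# Pack the spatula and snap the instrument case shut

### The arm

A 6-joint arm with a two-finger parallel gripper is mounted at the origin on the work surface. World frame = base frame: x ahead of the robot, y to its left, z up, the work surface at z = 0. Lengths are in m, angles in rad, forces in N, time in s.
With the tool pointing down it reaches from about 0.25 to 0.775 m from the base axis. Payload 4 kg.
Tool frame: the origin (TCP) lies at the very end of the fingers, on their centre line; the grasp point (between the pads) lies 19 mm behind it; z points along the fingers, x is the direction in which the jaws open and shut, and the axes are right-handed (so a half turn about z gives the same grasp; the last joint's range is limited). The gripper opens to 85 mm and grips with 20 to 120 N. Pads are 22 mm wide; open, the fingers measure 114 mm over their backs; the gripper's body (76 mm by 85 mm) begins 54 mm behind the grasp point. The pads swing forward as they close: fully open they stand 13 mm farther back than shut.
Start: joints at [1.088, 0.087, 1.371, -0, 1.684, -0.103], TCP at [0.204, 0.511, 0.231] pointing down, gripper open.
Joint ranges: [-3.1, 3.1], [-0.76, 2.03], [0.27, 2.55], [-1.08, 4.22], [0.17, 2.65], [-2.57, 2.57]. Speed limits (rad/s): [2.79, 2.79, 3.14, 3.14, 3.14, 3.14].

### API

Orientations are given as a rotation vector (axis times angle).
In Python, from cell import * gives the robot as it stands.
- The arm moves only by the tool step_arm, never from a script. Its argument "rows" is a list of rows, each a list of 3 entries, a list of its own where there are three numbers: the shift along the tool's x, y, z in mm, then the turn, a rotation vector about the tool's x, y, z in rad, then the opening, from 0 (shut) to 1 (fully open). A call has 1 to 20 rows; each row shifts and turns the commanded pose from where the row before left it, along the tool's axes as they then stand; what a row does not reach is not made up. A row lasts 1/10 s, in which the tool goes at most 50 mm and 8.59 degrees, less where a joint would pass 70% of its speed; a pose out of reach is approached as far as the arm can. A call is refused whole if a number of a shift passes 50 or a number of a turn 0.15, either way. A call with a gripper value outside its range is refused whole. The fingers move at their own pace and stop on an object; "squeeze" is the grip in N (left out, the last holds). Time passes only in rows, so rows that do not move let the fingers close. It gives the time, the measured TCP pose, the force and the opening at its end, in the units of the state.
- observe(): the state, without advancing time (a new reading comes with each control period).
- camera(name): name is "scene" or "top"; returns a dict with "color" (400x640x3 uint8, red, green, blue), "K" (3x3 intrinsics, pixels), "extrinsics" (4x4, takes a point from world to camera coordinates). Camera axes: x right, y down, z forward; pixel columns grow to the right and rows downward; lengths in m; the calibration is good to about 2 mm. A picture is of the moment at which its call begins. There is no depth.
- finish_job(): hands the job in, once; it reports no verdict.
The state is a dict: "time": time; "joint_pos": joint angles; "joint_velocities": joint speeds; "tau": joint torques, N m; "position": TCP position; "tcp_rot": TCP orientation; "force": force on the tool from outside, world axes, zero at the start; "moment": the same for the moment, N m; "width": finger opening in m.
Only numpy, scipy, OpenCV 4.12 (cv2) and the standard library are available. Lean on these libraries where they do the work, as an engineer would, in place of code of your own. Each camera call takes 0.05 s, during which the arm holds its last target. There are 200 camera calls.

### The job

Lay the orange-handled spatula flat in the empty place of the blue instrument case, its blade in the wide notch and its handle in the narrow one, and let go of it; then put the white lid on the case and press it down until both end clips snap over it and it is fully home. Keep pressing: finish with the gripper still on the lid, pushing it down firmly so that the case can be taped shut. Do not disturb the two instruments already in the case or the other things on the bench.

Things in the scene. Friction and masses are not known exactly. Their poses are not given: they have to be found in the camera images.
- case: Open blue instrument case, fixed to the bench: 200 (x) x 128 (y) x 32 mm high, walls and floor 4 mm. Origin: centre of its underside, on the bench; x along its length, z up. Two grey notched racks, 12 mm thick, cross it at x = -62 and +62 mm: notch floors 10 mm above the bench, teeth up to 20 mm. Between the racks it is open to the floor, for fingers. A spring clip stands at each short end.
- slot (a point): Where the spatula's origin belongs, in its empty place: case frame (0, -26, 10) mm, at notch floor height; axes as the case. The place runs along x: its notch is 15 mm wide in the rack at x = -62 (handle) and 22 mm wide in the rack at x = +62 (blade). A dark silhouette of the spatula on the case floor marks it. 34 mm to the wall, 39 mm to the next instrument.
- spatula: Loose spatula with orange handle and steel blade, 155 mm long, 35 g, lying flat. Origin: underside of the handle, about at its balance point, where to grip it; x points to the blade, z up. Handle x = -75 to +20 mm, 10 mm wide, 8 mm high; thin round shank; blade x = +45 to +80 mm, 16 mm wide, 3 mm thick. All undersides level.
- spatula_tip (a point): Tip of the spatula's blade, 80 mm ahead of its origin.
- lid: Loose white lid, 203 (x) x 128 mm, 200 g, standing on its skirt on the bench, dark grey handle up; the same either way round. Origin: centre of the skirt's underside; x along its length, z up. The skirt, 12 mm deep with a rounded lower edge, fits inside the case walls with about 2 mm play all round; the plate lies 12 to 16 mm above the origin. Home on the case, the origin is 20 mm above the bench.
- lid_handle (a point): Centre of the lid's handle bar, 38 mm above the lid's origin. The bar runs along the lid's x, 74 mm long, 14 mm wide, from 32 to 44 mm above the origin; 16 mm free below it.
- lid_end_a (a point): Top of the lid plate at the middle of its end at lid x = -101.5 mm; 36 mm above the bench when home.
- lid_end_b (a point): Top of the lid plate at the middle of its end at lid x = +101.5 mm; 36 mm above the bench when home.
- clip_near (a joint): Spring clip (steel, 30 mm wide, 50 mm high) at the case's -x end: 0 rad at rest, about 0.09 bent outwards as the lid passes, then back near 0. The lid first rests on the slopes of both clips, its origin 30 mm above the bench; pressing takes up to about 10 N in all, drops suddenly as the clips give way, and the lid comes down on the rim, the clips hooked over its ends.
- clip_far (a joint): Spring clip at the case's +x end, otherwise as clip_near.
- seeker: Bystander: green-handled dissecting needle, 150 mm, lying in the case's place at y = +17 mm; origin on its underside, x along it.
- scalpel_handle: Bystander: flat steel scalpel handle without blade, 145 mm, lying in the case's place at y = +42 mm; origin on its underside, x along it.
- tip_box: Bystander: navy pipette-tip box with pink tips and clear cover, 84 x 124 x 91 mm; origin at the centre of its underside.
- tube_rack: Bystander: lime tube rack with capped tubes, 66 x 190 x 105 mm; origin at the centre of its underside.
- media_bottle: Bystander: pink bottle with an orange cap, 80 mm across, 165 mm high; origin at the centre of its underside.
- dish_stack: Bystander: stack of three culture dishes, 90 mm across, 46 mm high; origin at the centre of its underside.
- well_plate: Bystander: clear twelve-well plate, 86 x 128 x 15 mm; origin at the centre of its underside.
Mind the look-alikes: they are no part of the job. Leave any turquoise look-alike of the spatula alone. Several things have the shape of the lid; the one meant has the colours described above.

How it is judged:
By the outcome, as a careful person would: the job done as asked, in the order asked, and still so for the second after the job is handed in, while the arm keeps its last pose, push and grip.
It also fails if it takes over 56 s, if anything falls off the work surface, if the arm or the gripper's body presses on something with over 40 N, if the wrist force passes 120 N, or if a joint passes its speed limit or range.

## Working session

There is one attempt and no reset: what is moved stays moved. The work goes in short steps, Python scripts to look and compute and a tool call to move; the robot and the scene stay as the last step left them, time stands still between calls to the robot, and variables do not carry over. Pictures are saved under pics/ and viewed, about 8 in all and at most 12, crops included, and the job is handed in when it is done.

Besides the shell and the picture viewer there is one more tool, called after "Request:" by a JSON object that holds its "fn" and its "kwargs", one argument or row to a line. step_arm: Moves the arm, as the interface text tells. Its arguments: {"type":"object","properties":{"rows":{"type":"array","items":{"type":"array"}},"squeeze":{"type":"number"}},"required":["rows"]}

```bash
mkdir -p pics
python3 - <<'E'
from cell import *
import cv2,numpy as np
o=observe();print({k:np.round(v,3) for k,v in o.items()})
for n in("scene","top"):
    c=camera(n);cv2.imwrite(f"pics/{n}0.png",c["color"][:,:,::-1]);print(n,c["K"].round(1).tolist(),c["extrinsics"].round(3).tolist())
E
```

```text
{'time': np.float64(0.0), 'joint_pos': array([ 1.088,  0.088,  1.372, -0.   ,  1.684, -0.103]), 'joint_velocities': array([-0.   ,  0.   , -0.001, -0.   ,  0.001,  0.   ]), 'tau': array([-1.0000e-03, -3.5185e+01, -3.1327e+01,  0.0000e+00,  1.0000e-02,
        0.0000e+00]), 'position': array([0.204, 0.51 , 0.23 ]), 'tcp_rot': array([ 2.6  ,  1.762, -0.003]), 'force': array([ 0.76 ,  0.207, -0.14 ]), 'moment': array([ 0.002, -0.005,  0.015]), 'width': np.float64(0.085)}
scene [[478.9, 0.0, 328.6], [0.0, 478.9, 209.6], [0.0, 0.0, 1.0]] [[-0.882, 0.472, -0.012, 0.522], [0.349, 0.635, -0.689, -0.156], [-0.317, -0.611, -0.725, 1.66], [0.0, 0.0, 0.0, 1.0]]
top [[387.0, 0.0, 306.9], [0.0, 387.0, 203.3], [0.0, 0.0, 1.0]] [[0.005, -1.0, -0.024, 0.01], [-0.986, -0.001, -0.168, 0.566], [0.167, 0.025, -0.986, 1.4], [0.0, 0.0, 0.0, 1.0]]
```

View pics/top0.png

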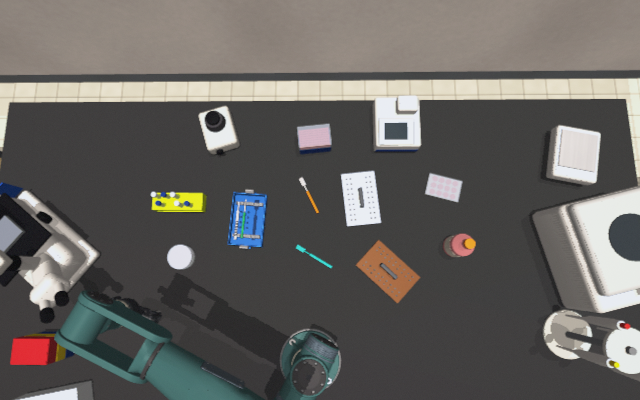

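View pics/scene0.png

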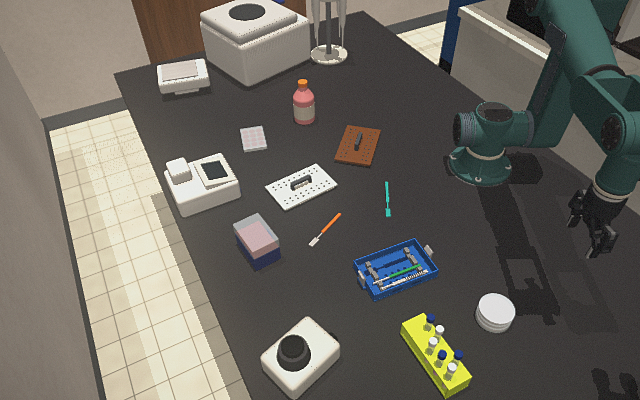

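```bash
cat > h.py <<'E'
from cell import *
import cv2,numpy as np
def ray(c,uv):
    E=c["extrinsics"];R=E[:3,:3];o=-R.T@E[:3,3]
    d=R.T@np.linalg.inv(c["K"])@np.array([uv[0],uv[1],1.]);return o,d
def onz(c,uv,z):
    o,d=ray(c,uv);return o+d*(z-o[2])/d[2]
def proj(c,p):
    E=c["extrinsics"];q=c["K"]@(E[:3,:3]@np.asarray(p,float)+E[:3,3]);return q[:2]/q[2]
E
python3 - <<'E'
from h import *
t=cv2.imread("pics/top0.png");s=cv2.imread("pics/scene0.png")
a=cv2.resize(t[165:255,220:400],None,fx=4.4,fy=4.4,interpolation=cv2.INTER_CUBIC)[:,:790]
cv2.imwrite("pics/crop1.png",a)
b=cv2.resize(s[155:305,260:445],None,fx=4,fy=4,interpolation=cv2.INTER_CUBIC)
cv2.imwrite("pics/crop2.png",b)
E
```

```text
(no output)
```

View pics/crop1.png

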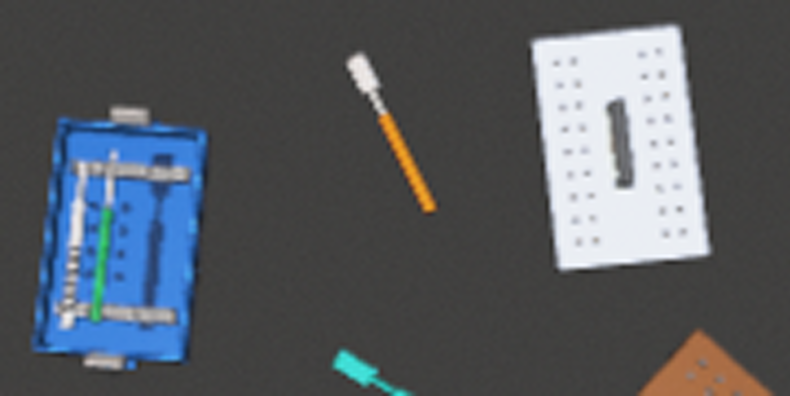

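View pics/crop2.png

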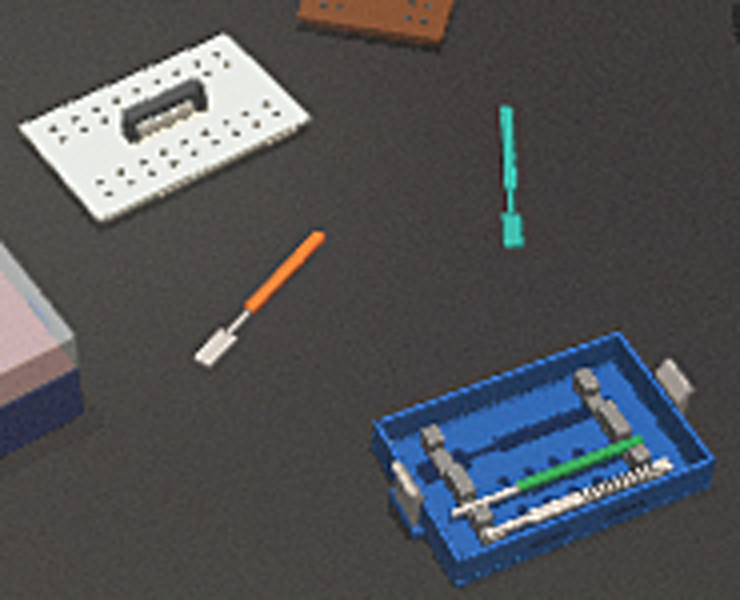

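```bash
cat >> h.py <<'E'
def quad(m):
    """corners of a 4-sided blob from line fits to its sides (mask given 4x upsampled); returns lines & corners in px"""
    cs,_=cv2.findContours(m,cv2.RETR_EXTERNAL,cv2.CHAIN_APPROX_NONE);c=max(cs,key=cv2.contourArea)
    h=cv2.convexHull(c);eps=.02
    ap=h
    while len(ap)>4: ap=cv2.approxPolyDP(h,eps*cv2.arcLength(h,True),True);eps*=1.15
    ap=ap[:,0].astype(float);P=c[:,0].astype(float);L=[]
    for i in range(4):
        a,b=ap[i],ap[(i+1)%4];d=(b-a);n=np.linalg.norm(d);d/=n
        s=(P-a)@d/n;e=np.abs((P-a)@[-d[1],d[0]])
        q=P[(s>.06)&(s<.94)&(e<9)].astype(np.float32)
        L.append(cv2.fitLine(q,cv2.DIST_HUBER,0,.01,.01).ravel())
    return (np.array(L,float),ap)
def up(img): return cv2.resize(img,None,fx=4,fy=4,interpolation=cv2.INTER_CUBIC)
def px(u): return (np.asarray(u,float)+.5)/4-.5   # 4x pixel -> original
def sub(img,x0,x1,y0,y1,fn):
    u=up(img);hsv=cv2.cvtColor(u,cv2.COLOR_RGB2HSV);m=np.where(fn(u.astype(int),hsv.astype(int)),255,0).astype(np.uint8)
    k=np.zeros_like(m);k[4*y0:4*y1,4*x0:4*x1]=1;return m*k
def inter(l1,l2):
    A=np.array([[l1[0],-l2[0]],[l1[1],-l2[1]]]);t=np.linalg.solve(A,l2[2:]-l1[2:]);return l1[2:]+t[0]*l1[:2]
def rect(c,m,ztop,zbot):
    """box on bench: each silhouette side cast at ztop (side turned away) or zbot (facing the camera); returns centre, long axis yaw, dims"""
    L,ap=quad(m);o,_=ray(c,(0,0));mid=onz(c,px(ap.mean(0)),ztop)
    W=[]
    for l in L:
        a=px(l[2:]-30*l[:2]);b=px(l[2:]+30*l[:2])
        p,q=onz(c,a,ztop)[:2],onz(c,b,ztop)[:2];d=(q-p)/np.linalg.norm(q-p);n=np.array([-d[1],d[0]])
        if n@(p-mid[:2])<0:n=-n
        if n@(o[:2]-p)>0: p,q=onz(c,a,zbot)[:2],onz(c,b,zbot)[:2];d=(q-p)/np.linalg.norm(q-p)
        W.append(np.r_[d,p])
    C=np.array([inter(W[i-1],W[i]) for i in range(4)])
    e=[C[1]-C[0],C[2]-C[1],C[2]-C[3],C[3]-C[0]]
    la=e[0]+e[2] if np.linalg.norm(e[0])>np.linalg.norm(e[1]) else e[1]+e[3]
    if la[0]<0: la=-la
    ln=sorted(np.linalg.norm(v) for v in e)
    return C.mean(0),np.arctan2(la[1],la[0]),np.array(ln)
E
cat > m1.py <<'E'
from h import *
blue=lambda u,h:(h[...,0]>95)&(h[...,0]<125)&(h[...,1]>120)&(h[...,2]>55)
white=lambda u,h:(u.min(-1)>130)
orange=lambda u,h:(h[...,0]>5)&(h[...,0]<22)&(h[...,1]>150)&(h[...,2]>100)
pale=lambda u,h:(u.min(-1)>90)
B={"top":dict(case=(220,275,185,255),lid=(335,385,165,232),sp=(293,325,172,216)),
   "scene":dict(case=(345,445,232,302),lid=(258,345,158,215),sp=(304,345,208,250))}
for n in B:
    c=camera(n);I=c["color"];print(n,"cam",ray(c,(0,0))[0].round(3))
    if n=="top" or 1:
        m=sub(I,*B[n]["case"],blue);m=cv2.morphologyEx(m,cv2.MORPH_CLOSE,np.ones((9,9)))
        r=rect(c,m,.032,0.);print("case",*[np.round(x,4) for x in r])
        m=sub(I,*B[n]["lid"],white);m=cv2.morphologyEx(m,cv2.MORPH_CLOSE,np.ones((9,9)))
        r=rect(c,m,.016,.012);print("lid",*[np.round(x,4) for x in r])
        x0,x1,y0,y1=B[n]["lid"]
        hm=sub(I,*B[n]["lid"],lambda u,h:u.max(-1)<110)
        # handle: dark blob not touching the outside
        nl,lab,st,ce=cv2.connectedComponentsWithStats(hm)
        hull=np.zeros_like(hm);cv2.fillConvexPoly(hull,cv2.convexHull(np.argwhere(m>0)[:,::-1].astype(np.int32)),1)
        for i in range(1,nl):
            if st[i,4]>300 and hull[lab==i].mean()>.95:
                print("handle area",st[i,4],"px",px(ce[i]).round(2),onz(c,px(ce[i]),.040).round(4))
    mo=sub(I,*B[n]["sp"],orange)
    (cx,cy),wh,a=cv2.minAreaRect(np.argwhere(mo>0)[:,::-1].astype(np.float32))
    bx=px(cv2.boxPoints(((cx,cy),wh,a)));
    P=np.array([onz(c,b,.004) for b in bx])[:,:2]
    e=[P[1]-P[0],P[2]-P[1]];k=int(np.linalg.norm(e[1])>np.linalg.norm(e[0]));v=e[k]
    A=(P[0]+P[1 if k==0 else 3]) ; 
    mp=sub(I,*B[n]["sp"],pale)&~cv2.dilate(mo,np.ones((13,13)))
    pc=np.argwhere(mp>0)[:,::-1];bl=onz(c,px(pc.mean(0)),.003)[:2]
    ctr=P.mean(0);
    if v@(bl-ctr)<0:v=-v
    yaw=np.arctan2(v[1],v[0]);d=v/np.linalg.norm(v)
    print("spat handle c",ctr.round(4),"len,w",np.round([np.linalg.norm(e[k]),np.linalg.norm(e[1-k])],4),"yaw",yaw.round(4),"yaw via blade",np.arctan2(*(bl-ctr)[::-1]).round(4),"origin",(ctr+.0275*d).round(4),"blade",bl.round(4), "bladedist",np.linalg.norm(bl-ctr).round(4))
E
python3 m1.py
```

```text
top cam [ 0.324 -0.024  1.474]
case [0.5098 0.24  ] -0.0725 [0.1272 0.1278 0.1988 0.2006]
lid [ 0.5934 -0.1913] 0.1046 [0.13   0.13   0.2038 0.2043]
handle area 423 px [360.28 196.91] [ 0.592  -0.1882  0.04  ]
spat handle c [ 0.5799 -0.007 ] len,w [0.0952 0.0122] yaw 0.4598 yaw via blade 0.4548 origin [0.6045 0.0052] blade [0.6568 0.0307] bladedist 0.0857
scene cam [1.042 0.868 1.103]
case [0.5094 0.2394] -0.0737 [0.1265 0.1273 0.1955 0.1982]
lid [ 0.5929 -0.1916] 0.1042 [0.128  0.1283 0.2023 0.203 ]
handle area 1788 px [300.35 181.24] [ 0.597  -0.1845  0.04  ]
spat handle c [ 0.5794 -0.0078] len,w [0.0988 0.0139] yaw 0.4567 yaw via blade 0.4667 origin [0.6041 0.0043] blade [0.6579 0.0318] bladedist 0.0879
```

```bash
cat > plan.py <<'E'
import sys
from h import *
from scipy.spatial.transform import Rotation as R
def plan(x,y,z,yaw_obj):
    o=observe();M=R.from_rotvec(o["tcp_rot"]).as_matrix();p=np.array(o["position"])
    print("pos",p.round(4),"toolx yaw",np.arctan2(M[1,0],M[0,0]).round(4),"tilt z",M[:,2].round(4),"F",np.round(o["force"],1),"w",round(float(o["width"]),4),"t",round(float(o["time"]),2),"j",np.round(o["joint_pos"],2))
    print("shift tool mm",(M.T@(np.array([x,y,z])-p)*1e3).round(1))
    for s in(1,-1):
        d=np.array([np.cos(yaw_obj+s*np.pi/2),np.sin(yaw_obj+s*np.pi/2),0]);t=M.T@d;print("turn z",np.arctan2(t[1],t[0]).round(4))
    up=M.T@np.array([0,0,-1]);print("level correction rotvec",np.cross([0,0,1],up).round(4))
if __name__=="__main__": plan(*map(float,sys.argv[1:5]))
E
python3 plan.py .6043 .0048 .1 .458
```

```text
pos [0.2038 0.5105 0.2306] toolx yaw 1.191 tilt z [-7.0e-04 -1.2e-03 -1.0e+00] F [ 0.3 -0.7 -0.3] w 0.0853 t 0.2 j [ 1.09  0.09  1.37  0.    1.68 -0.1 ]
shift tool mm [-321.   559.5  130.9]
turn z -0.8378
turn z 2.3038
level correction rotvec [-0.0002  0.0014  0.    ]
```

Request:
{"fn": "step_arm", "kwargs": {
  "rows": [
    [[-8, 14, 0], [0, 0, 0], 0.5],
    [[-16, 28, 0], [0, 0, 0], 0.5],
    [[-16, 28, 0], [0, 0, 0], 0.5],
    [[-16, 28, 0], [0, 0, 0], 0.5],
    [[-16, 28, 0], [0, 0, 0], 0.5],
    [[-16, 28, 0], [0, 0, 0], 0.5],
    [[-16, 28, 0], [0, 0, 0], 0.5],
    [[-16, 28, 0], [0, 0, 0], 0.5],
    [[-16, 28, 0], [0, 0, 0], 0.5],
    [[-16, 28, 0], [0, 0, 0], 0.5],
    [[-16, 28, 0], [0, 0, 0], 0.5],
    [[-16, 28, 0], [0, 0, 0], 0.5],
    [[-16, 28, 0], [0, 0, 0], 0.5],
    [[-16, 28, 0], [0, 0, 0], 0.5],
    [[-16, 28, 0], [0, 0, 0], 0.5],
    [[-16, 28, 0], [0, 0, 0], 0.5],
    [[-16, 28, 0], [0, 0, 0], 0.5],
    [[-16, 28, 0], [0, 0, 0], 0.5],
    [[-16, 28, 0], [0, 0, 0], 0.5],
    [[-16, 28, 0], [0, 0, 0], 0.5]
  ]
}}

```text
time: 2.2
position: [0.5955, 0.0163, 0.2313]
tcp_rot: [2.601, 1.761, -0.001]
force: [-0.4, -0.3, -0.3]
width: 0.0424
```

Request:
{"fn": "step_arm", "kwargs": {
  "rows": [
    [[-9, 13.5, 15], [0, 0, 0], 0.5],
    [[0, 0, 20], [0, 0, -0.14], 0.5],
    [[0, 0, 20], [0, 0, -0.14], 0.5],
    [[0, 0, 20], [0, 0, -0.14], 0.5],
    [[0, 0, 20], [0, 0, -0.14], 0.5],
    [[0, 0, 20], [0, 0, -0.14], 0.5],
    [[0, 0, 20], [0, 0, -0.138], 0.5],
    [[0, 0, 20], [0, 0, 0], 0.5],
    [[0, 0, 0], [0, 0, 0], 0.5],
    [[0, 0, 0], [0, 0, 0], 0.5]
  ]
}}

```text
time: 3.2
position: [0.6035, 0.0053, 0.0755]
tcp_rot: [-1.658, -2.666, 0.001]
force: [-0.1, 0.1, 0.5]
width: 0.0424
```

```bash
python3 plan.py .6043 .0048 .003 .458
```

```text
pos [0.6035 0.0053 0.0755] toolx yaw 2.0289 tilt z [-2.e-03  3.e-04 -1.e+00] F [-0.1  0.1  0.5] w 0.0424 t 3.2 j [-0.09  0.28  1.46  0.    1.4  -2.11]
shift tool mm [-0.8  0.6 72.5]
turn z 0.0001
turn z -3.1415
level correction rotvec [-0.0017 -0.0012  0.    ]
```

Request:
{"fn": "step_arm", "kwargs": {
  "rows": [
    [[-0.8, 0.6, 20], [-0.002, -0.001, 0], 0.5],
    [[0, 0, 20], [0, 0, 0], 0.5],
    [[0, 0, 17], [0, 0, 0], 0.5],
    [[0, 0, 8], [0, 0, 0], 0.5],
    [[0, 0, 7], [0, 0, 0], 0.5],
    [[0, 0, 0], [0, 0, 0], 0.5],
    [[0, 0, 0], [0, 0, 0.0], 0.0],
    [[0, 0, 0], [0, 0, 0], 0.0],
    [[0, 0, 0], [0, 0, 0], 0.0],
    [[0, 0, 0], [0, 0, 0], 0.0],
    [[0, 0, 0], [0, 0, 0], 0.0],
    [[0, 0, 0], [0, 0, 0], 0.0]
  ],
  "squeeze": 40
}}

```text
time: 4.4
position: [0.6064, 0.0048, 0.0056]
tcp_rot: [1.657, 2.665, 0.004]
force: [-0.9, -0.6, 5.0]
width: 0.0076
```

```bash
python3 plan.py .5077 .2138 .1 -.073
```

```text
pos [0.6064 0.0048 0.0056] toolx yaw 2.029 tilt z [ 4.6e-03 -1.0e-04 -1.0e+00] F [-0.9 -0.6  5. ] w 0.0076 t 4.4 j [-0.09  0.35  1.52  0.    1.27 -2.11]
shift tool mm [230.9   4.3 -94.9]
turn z 0.5312
turn z -2.6104
level correction rotvec [ 0.004   0.0021 -0.    ]
```

Request:
{"fn": "step_arm", "kwargs": {
  "rows": [
    [[0, 0, -3], [0, 0, 0], 0],
    [[0, 0, -10], [0, 0, 0], 0],
    [[0, 0, -20], [0, 0, 0], 0],
    [[0, 0, -30], [0, 0, 0], 0],
    [[0, 0, -30], [0, 0, 0], 0],
    [[0, 0, 0], [0, 0, 0], 0],
    [[0, 0, 0], [0, 0, 0], 0]
  ]
}}

```text
time: 5.1
position: [0.6057, 0.0048, 0.0982]
tcp_rot: [1.657, 2.665, 0.003]
force: [-0.1, -0.1, -1.2]
width: 0.0078
```

```bash
python3 - <<'E'
from h import *
s=camera("scene")["color"];t=camera("top")["color"]
a=cv2.resize(s[140:270,250:400],(690,598),interpolation=cv2.INTER_CUBIC)
cv2.imwrite("pics/g1.png",a[:,:,::-1]);cv2.imwrite("pics/g1t.png",t[:,:,::-1])
E
python3 plan.py .5077 .2138 .1 -.073
```

```text
pos [0.6042 0.0049 0.0957] toolx yaw 2.029 tilt z [-8.e-04  3.e-04 -1.e+00] F [-1.1  0.   0.2] w 0.0077 t 5.2 j [-0.09  0.27  1.43  0.    1.44 -2.11]
shift tool mm [230.1   5.8  -4.2]
turn z 0.5312
turn z -2.6104
level correction rotvec [-0.0006 -0.0006  0.    ]
```

View pics/g1.png

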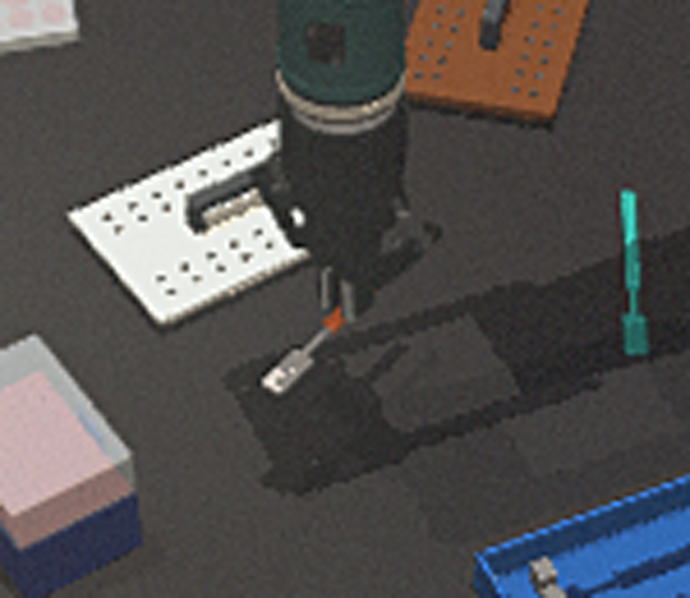

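Request:
{"fn": "step_arm", "kwargs": {
  "rows": [
    [[12, 0.3, 0], [0, 0, 0], 0],
    [[24, 0.6, 0], [0, 0, 0], 0],
    [[24, 0.6, 0], [0, 0, 0], 0],
    [[24, 0.6, 0], [0, 0, 0], 0],
    [[24, 0.6, 0], [0, 0, 0], 0],
    [[24, 0.6, 0], [0, 0, 0], 0],
    [[24, 0.6, 0], [0, 0, 0], 0],
    [[24, 0.6, 0], [0, 0, 0], 0],
    [[24, 0.6, 0], [0, 0, 0], 0],
    [[14, 0.6, 0], [0, 0, 0], 0],
    [[12, 0.7, 0], [0, 0, 0.1], 0],
    [[0, 0, 0], [0, 0, 0.14], 0],
    [[0, 0, 0], [0, 0, 0.14], 0],
    [[0, 0, 0], [0, 0, 0.111], 0],
    [[0, 0, 0], [0, 0, 0.04], 0],
    [[0, 0, 0], [0, 0, 0], 0],
    [[0, 0, 0], [0, 0, 0], 0]
  ]
}}

```text
time: 6.9
position: [0.5089, 0.2139, 0.0965]
tcp_rot: [2.299, 2.139, 0.001]
force: [-0.1, 0.1, 0.2]
width: 0.0075
```

```bash
python3 - <<'E'
from h import *
s=camera("scene");t=camera("top");I=[]
for c,n in((s,"s"),(t,"t")):
    u=proj(c,[.52,.21,.09]).astype(int);print(n,u,"tip exp",proj(c,[.5077+.08,.2138-.0058,.0945]).round(1))
    a=c["color"][u[1]-45:u[1]+45,u[0]-40:u[0]+40];I.append(cv2.resize(a,(400,450),interpolation=cv2.INTER_CUBIC))
cv2.imwrite("pics/g2.png",np.hstack(I)[:,:,::-1])
for c,n in((s,"s"),(t,"t")): np.savez(f"pics/{n}.npz",**c)
E
python3 plan.py .5077 .2138 .05 -.073
```

```text
s [388 245] tip exp [366.4 253.3]
t [251 213] tip exp [252.9 195.2]
pos [0.5091 0.2139 0.0968] toolx yaw 1.4986 tilt z [ 1.7e-03 -2.0e-04 -1.0e+00] F [-0.   0.   0.3] w 0.008 t 7.0 j [ 0.3   0.16  1.57 -0.    1.42 -1.2 ]
shift tool mm [-0.2 -1.5 46.8]
turn z 0.0008
turn z -3.1408
level correction rotvec [ 0.0017  0.     -0.    ]
```

View pics/g2.png

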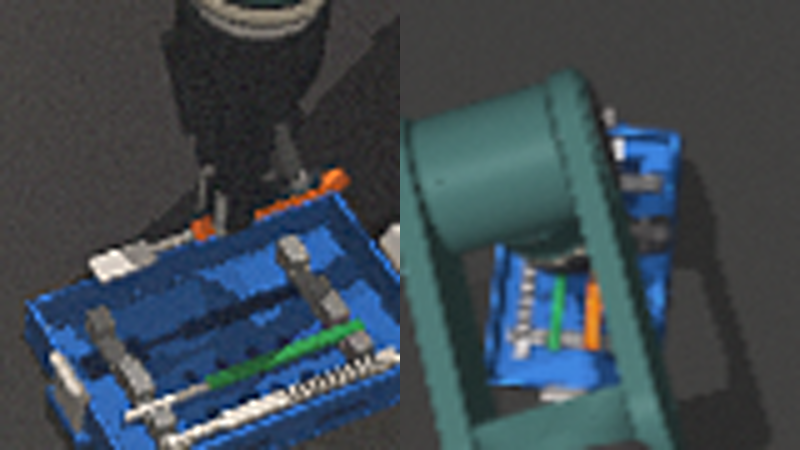

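Run:
```python
from h import *
c=dict(np.load("pics/s.npz"));I=c["color"]
for dz in(.0,.004,.008):
  for x in(-75,20,45,80):
    p=[.509+x*.00100*.9973,.2139-x*.001*.073,.092+dz];print(dz,x,proj(c,p).round(1),end=" ")
  print()
or_=lambda u,h:(h[...,0]>3)&(h[...,0]<22)&(h[...,1]>150)&(h[...,2]>100)
m=sub(I,370,430,225,260,or_);ys,xs=np.where(m>0);P=px(np.c_[xs,ys])
print("rear",P[P[:,0]>P[:,0].max()-2].mean(0),P[:,0].max(),"front",P[P[:,0]<P[:,0].min()+2].mean(0),P[:,0].min())
m=sub(I,360,385,244,262,lambda u,h:(u.min(-1)>130));ys,xs=np.where(m>0);P=px(np.c_[xs,ys])
print("blade c",P.mean(0),P.min(0),P.max(0),"exp",proj(c,[.509+.0625*.9973,.2139-.0625*.073,.094]).round(1))
```

```text
0.0 -75 [416.2 235.6] 0.0 20 [385.8 246.8] 0.0 45 [377.7 249.8] 0.0 80 [366.1 254. ] 
0.004 -75 [416.3 234.7] 0.004 20 [386.  245.8] 0.004 45 [377.7 248.8] 0.004 80 [366.1 253.1] 
0.008 -75 [416.5 233.8] 0.008 20 [386.1 244.9] 0.008 45 [377.8 247.9] 0.008 80 [366.2 252.2] 
rear [416.04 235.42] 417.125 front [386.77314815 245.22067901] 385.625
blade c [371.87435815 251.77968549] [365.625 246.625] [384.375 255.625] exp [371.9 251.4]
```

Request:
{"fn": "step_arm", "kwargs": {
  "rows": [
    [[-0.2, -1.4, 20], [0.001, 0, 0], 0],
    [[0, 0, 20], [0, 0, 0], 0],
    [[0, 0, 15], [0, 0, 0], 0],
    [[0, 0, 10], [0, 0, 0], 0],
    [[0, 0, 5], [0, 0, 0], 0],
    [[0, 0, 5], [0, 0, 0], 0],
    [[0, 0, 0], [0, 0, 0], 0],
    [[0, 0, 0], [0, 0, 0], 0]
  ]
}}

```text
time: 7.8
position: [0.5085, 0.214, 0.0227]
tcp_rot: [2.3, 2.138, 0.003]
force: [0.7, 0.3, -0.8]
width: 0.0077
```

```bash
python3 - <<'E'
from h import *
c=camera("scene");I=c["color"]
p=np.array(observe()["position"]);print(p)
for x in(-75,20,80):
    print(x,proj(c,p+[x*.001*.9973,-x*.001*.073,-.001]).round(1),end=" ")
or_=lambda u,h:(h[...,0]>3)&(h[...,0]<22)&(h[...,1]>150)&(h[...,2]>80)
m=sub(I,360,435,225,280,or_);ys,xs=np.where(m>0);P=px(np.c_[xs,ys])
print("rear",P[P[:,0]>P[:,0].max()-2].mean(0),P[:,0].max(),"front",P[P[:,0]<P[:,0].min()+2].mean(0),P[:,0].min())
cv2.imwrite("pics/g3.png",cv2.resize(I[220:305,345:445],(700,595),interpolation=cv2.INTER_CUBIC)[:,:,::-1])
E
python3 plan.py .5077 .2138 .0165 -.073
```

```text
[0.50863592 0.21403096 0.02288256]
-75 [413.4 251.5] 20 [384.1 262.5] 80 [365.1 269.7] rear [412.4140625  251.98697917] 413.375 front [385.00657895 261.84539474] 383.875
pos [0.5086 0.214  0.0229] toolx yaw 1.498 tilt z [ 2.7e-03  6.0e-04 -1.0e+00] F [-0.2  0.4 -0.2] w 0.0075 t 7.85 j [ 0.3   0.22  1.64 -0.    1.27 -1.2 ]
shift tool mm [-0.3 -0.9  6.4]
turn z 0.0002
turn z -3.1414
level correction rotvec [ 0.0027 -0.0008  0.    ]
```

View pics/g3.png

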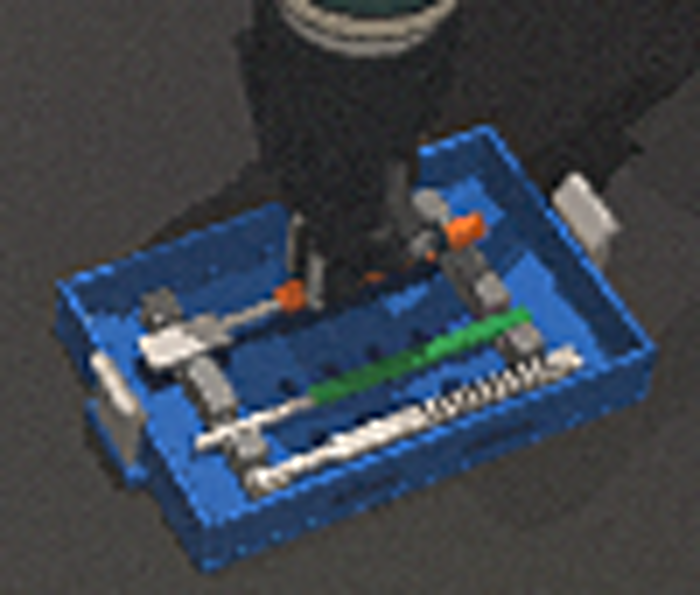

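Request:
{"fn": "step_arm", "kwargs": {
  "rows": [
    [[-0.2, -0.5, 2], [0.0, 0, 0], 0],
    [[0, 0, 2], [0, 0, 0], 0],
    [[0, 0, 2], [0, 0, 0], 0],
    [[0, 0, 0], [0, 0, 0], 0],
    [[0, 0, 0], [0, 0, 0], 0]
  ]
}}

```text
time: 8.35
position: [0.5075, 0.2137, 0.016]
tcp_rot: [2.3, 2.139, 0.001]
force: [-0.1, -0.5, -0.2]
width: 0.0078
```

Request:
{"fn": "step_arm", "kwargs": {
  "rows": [
    [[0, 0, 1], [0, 0, 0], 0],
    [[0, 0, 1], [0, 0, 0], 0],
    [[0, 0, 0], [0, 0, 0], 0]
  ]
}}

```text
time: 8.65
position: [0.5077, 0.2138, 0.0156]
tcp_rot: [2.3, 2.139, 0.002]
force: [-3.9, -0.2, 7.3]
width: 0.0078
```

Request:
{"fn": "step_arm", "kwargs": {
  "rows": [
    [[0, 0, -0.8], [0, 0, 0], 0],
    [[0, 0, 0], [0, 0, 0], 0.1],
    [[0, 0, 0], [0, 0, 0], 0.2],
    [[0, 0, 0], [0, 0, 0], 0.3],
    [[0, 0, 0], [0, 0, 0], 0.3],
    [[0, 0, 0], [0, 0, 0], 0.3],
    [[0, 0, -10], [0, 0, 0], 0.3],
    [[0, 0, -20], [0, 0, 0], 0.3],
    [[0, 0, -30], [0, 0, 0], 0.3],
    [[0, 0, -40], [0, 0, 0], 0.5],
    [[0, 0, -40], [0, 0, 0], 0.5],
    [[0, 0, 0], [0, 0, 0], 0.5],
    [[0, 0, 0], [0, 0, 0], 0.5]
  ]
}}

```text
time: 9.95
position: [0.5083, 0.214, 0.1572]
tcp_rot: [2.299, 2.137, 0.008]
force: [0.3, -0.3, -0.2]
width: 0.0424
```

```bash
python3 - <<'E'
from h import *
c=camera("scene");I=c["color"]
cv2.imwrite("pics/g4.png",cv2.resize(I[220:305,345:445],(700,595),interpolation=cv2.INTER_CUBIC)[:,:,::-1])
E
python3 plan.py .5931 -.1915 .12 .1044
```

```text
pos [0.5072 0.2136 0.1552] toolx yaw 1.498 tilt z [ 1.7e-03  3.0e-04 -1.0e+00] F [-0.3  1.  -1.5] w 0.0426 t 10.0 j [ 0.3   0.11  1.49 -0.    1.53 -1.2 ]
shift tool mm [-397.8  115.    35.2]
turn z -0.1772
turn z 2.9644
level correction rotvec [ 0.0017 -0.0004  0.    ]
```

View pics/g4.png

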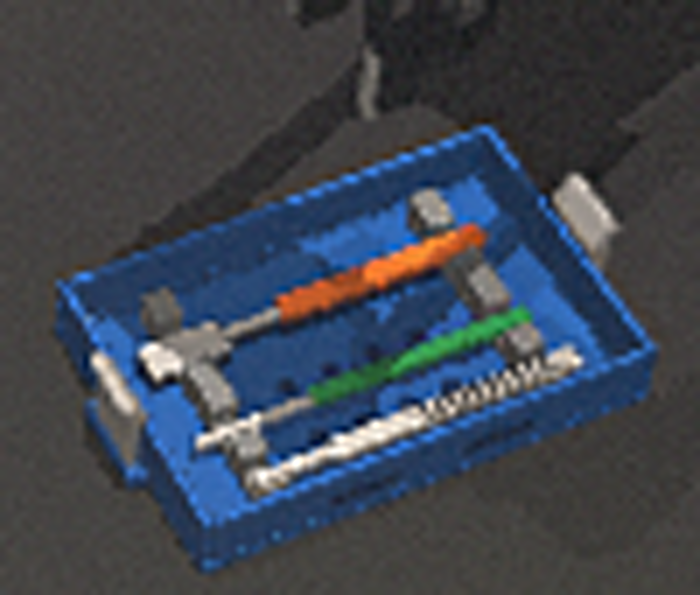

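Request:
{"fn": "step_arm", "kwargs": {
  "rows": [
    [[-12, 3.5, 0], [0, 0, 0], 0.5],
    [[-25, 7.2, 0], [0, 0, 0], 0.5],
    [[-25, 7.2, 0], [0, 0, 0], 0.5],
    [[-25, 7.2, 0], [0, 0, 0], 0.5],
    [[-25, 7.2, 0], [0, 0, 0], 0.5],
    [[-25, 7.2, 0], [0, 0, 0], 0.5],
    [[-25, 7.2, 0], [0, 0, 0], 0.5],
    [[-25, 7.2, 0], [0, 0, 0], 0.5],
    [[-25, 7.2, 0], [0, 0, 0], 0.5],
    [[-25, 7.2, 0], [0, 0, 0], 0.5],
    [[-25, 7.2, 0], [0, 0, 0], 0.5],
    [[-25, 7.2, 0], [0, 0, 0], 0.5],
    [[-25, 7.2, 0], [0, 0, 0], 0.5],
    [[-25, 7.2, 0], [0, 0, 0], 0.5],
    [[-25, 7.2, 0], [0, 0, 0], 0.5],
    [[-25, 7.2, 0], [0, 0, 0], 0.5],
    [[-11, 3.5, 0], [0, 0, -0.09], 0.5],
    [[0, 0, 35], [0, 0, -0.087], 0.5],
    [[0, 0, 35], [0, 0, 0], 0.5],
    [[0, 0, 0], [0, 0, 0], 0.5]
  ]
}}

```text
time: 12.0
position: [0.5877, -0.1906, 0.0764]
tcp_rot: [-2.094, -2.322, 0.007]
force: [-1.3, 0.6, -1.4]
width: 0.0426
```

Request:
{"fn": "step_arm", "kwargs": {
  "rows": [
    [[0, 0, 0], [0, 0, 0], 0.5],
    [[0, 0, 0], [0, 0, 0], 0.5]
  ]
}}

```text
time: 12.2
position: [0.594, -0.1923, 0.0867]
tcp_rot: [2.101, 2.332, 0.003]
force: [0.3, 0.1, -0.1]
width: 0.0429
```

```bash
python3 plan.py .5931 -.1915 .022 .1044
```

```text
pos [ 0.594  -0.1923  0.0867] toolx yaw 1.6749 tilt z [ 0.0036 -0.001  -1.    ] F [ 0.3  0.1 -0.1] w 0.0429 t 12.2 j [-0.4   0.32  1.39  0.    1.43 -2.08]
shift tool mm [ 0.9 -1.1 64.7]
turn z -0.0003
turn z 3.1413
level correction rotvec [ 0.0035  0.0014 -0.    ]
```

Request:
{"fn": "step_arm", "kwargs": {
  "rows": [
    [[0.8, -0.8, 20], [0.002, 0.001, 0], 0.5],
    [[0, 0, 20], [0, 0, 0], 0.5],
    [[0, 0, 12], [0, 0, 0], 0.5],
    [[0, 0, 10], [0, 0, 0], 0.5],
    [[0, 0, 0], [0, 0, 0], 0.5],
    [[0, 0, 0], [0, 0, 0], 0.5],
    [[0, 0, 0], [0, 0, 0.0], 0.1],
    [[0, 0, 0], [0, 0, 0], 0.1],
    [[0, 0, 0], [0, 0, 0], 0.0],
    [[0, 0, 0], [0, 0, 0], 0.0],
    [[0, 0, 0], [0, 0, 0], 0.0],
    [[0, 0, 0], [0, 0, 0], 0.0]
  ],
  "squeeze": 80
}}

```text
time: 13.4
position: [0.5931, -0.1912, 0.0243]
tcp_rot: [2.102, 2.333, 0.002]
force: [-1.2, -0.2, 5.9]
width: 0.0121
```

```bash
python3 plan.py .5096 .2397 .1 -.073
```

```text
pos [ 0.5931 -0.1912  0.0243] toolx yaw 1.675 tilt z [ 1.4e-03  1.0e-04 -1.0e+00] F [-1.2 -0.2  5.9] w 0.0121 t 13.4 j [-0.4   0.37  1.46  0.    1.32 -2.08]
shift tool mm [437.2 -38.1 -75.8]
turn z 0.1772
turn z -2.9644
level correction rotvec [ 0.0014  0.0001 -0.    ]
```

Request:
{"fn": "step_arm", "kwargs": {
  "rows": [
    [[0, 0, -5], [0, 0, 0], 0],
    [[0, 0, -15], [0, 0, 0], 0],
    [[0, 0, -25], [0, 0, 0], 0],
    [[0, 0, -30], [0, 0, 0], 0],
    [[0, 0, -30], [0, 0, 0], 0],
    [[0, 0, -20], [0, 0, 0], 0],
    [[0, 0, -5], [0, 0, 0], 0],
    [[0, 0, 0], [0, 0, 0], 0]
  ]
}}

```text
time: 14.2
position: [0.5927, -0.1911, 0.1539]
tcp_rot: [2.102, 2.334, 0.001]
force: [-0.3, 0.4, -2.2]
width: 0.0126
```

Request:
{"fn": "step_arm", "kwargs": {
  "rows": [
    [[10, -1, 0], [0, 0, 0], 0],
    [[18, -1.5, 0], [0, 0, 0], 0],
    [[25, -2.2, 0], [0, 0, 0], 0],
    [[25, -2.2, 0], [0, 0, 0], 0],
    [[25, -2.2, 0], [0, 0, 0], 0],
    [[25, -2.2, 0], [0, 0, 0], 0],
    [[25, -2.2, 0], [0, 0, 0], 0],
    [[25, -2.2, 0], [0, 0, 0], 0],
    [[25, -2.2, 0], [0, 0, 0], 0],
    [[25, -2.2, 0], [0, 0, 0], 0],
    [[25, -2.2, 0], [0, 0, 0], 0],
    [[25, -2.2, 0], [0, 0, 0], 0],
    [[25, -2.2, 0], [0, 0, 0], 0],
    [[25, -2.2, 0], [0, 0, 0], 0],
    [[25, -2.2, 0], [0, 0, 0], 0],
    [[25, -2.2, 0], [0, 0, 0], 0],
    [[25, -2.2, 0], [0, 0, 0], 0],
    [[20, -1.8, 0], [0, 0, 0], 0],
    [[14, -1.2, 0], [0, 0, 0.05], 0],
    [[0, 0, 0], [0, 0, 0.07], 0]
  ]
}}

```text
time: 16.2
position: [0.506, 0.2424, 0.1518]
tcp_rot: [-2.235, -2.202, 0.004]
force: [0.2, 0.2, -2.5]
width: 0.0121
```

Request:
{"fn": "step_arm", "kwargs": {
  "rows": [
    [[0, 0, 0], [0, 0, 0.057], 0],
    [[0, 0, 20], [0, 0, 0], 0],
    [[0, 0, 20], [0, 0, 0], 0],
    [[0, 0, 0], [0, 0, 0], 0],
    [[0, 0, 0], [0, 0, 0], 0],
    [[0, 0, 0], [0, 0, 0], 0]
  ]
}}

```text
time: 16.8
position: [0.5087, 0.2402, 0.1143]
tcp_rot: [-2.3, -2.139, -0.002]
force: [0.1, 0.2, -1.1]
width: 0.0123
```

```bash
python3 - <<'E'
from h import *
s=camera("scene");t=camera("top")
np.savez("pics/s.npz",**s);np.savez("pics/t.npz",**t)
a=s["color"][180:300,325:465];b=t["color"][165:275,190:300]
cv2.imwrite("pics/g5.png",np.hstack([cv2.resize(a,(440,377),interpolation=cv2.INTER_CUBIC),cv2.resize(b,(360,377),interpolation=cv2.INTER_CUBIC)])[:,:,::-1])
E
python3 plan.py .5096 .2397 .1 -.073
```

```text
pos [0.5092 0.2401 0.1148] toolx yaw 1.4982 tilt z [ 0.0013  0.0018 -1.    ] F [-0.2  0.1 -1.2] w 0.012 t 16.9 j [ 0.34  0.17  1.52  0.    1.46 -1.16]
shift tool mm [-0.4  0.4 14.8]
turn z 0.0004
turn z -3.1412
level correction rotvec [ 0.0012 -0.0019  0.    ]
```

View pics/g5.png

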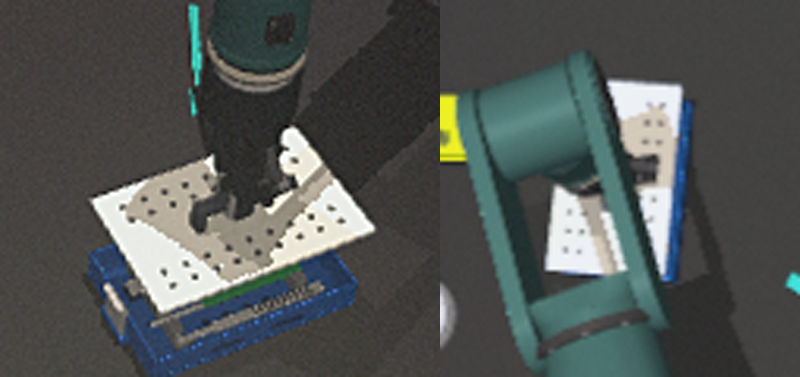

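```bash
cat > lidm.py <<'E'
from h import *
def lid(c,box,z):
    m=sub(c["color"],*box,lambda u,h:(u.min(-1)>95)&((h[...,1]<95)))
    m=cv2.morphologyEx(m,cv2.MORPH_OPEN,np.ones((7,7)))
    L,ap=quad(m);C=np.array([inter(L[i-1],L[i]) for i in range(4)])
    print("corners px",px(C).round(1).tolist());print("world",[onz(c,px(q),z)[:2].round(4).tolist() for q in C])
    r=rect(c,m,z,z-.004);print("lid",*[np.round(v,4) for v in r]);return m
if __name__=="__main__":
    c=dict(np.load("pics/s.npz"));p=[.5092,.2401,.1148]
    m=lid(c,(350,450,215,285),p[2]-.0243+.016)
    cc,s=np.cos(-.073),np.sin(-.073)
    for a,b in((-1,-1),(-1,1),(1,1),(1,-1)):
        x,y=a*.1015,b*.064;print("exp",proj(c,[p[0]+cc*x-s*y,p[1]+s*x+cc*y,p[2]-.0083]).round(1))
E
python3 lidm.py
```

```text
corners px [[444.7, 253.1], [375.5, 279.7], [352.7, 242.9], [418.9, 220.2]]
world [[0.4122, 0.3141], [0.6171, 0.299], [0.6071, 0.1679], [0.4033, 0.1859]]
lid [0.5091 0.2406] -0.0807 [0.1261 0.1291 0.2031 0.2039]
exp [418.4 219.7]
exp [443.9 252.4]
exp [375.6 278.7]
exp [353.3 243. ]
```

Request:
{"fn": "step_arm", "kwargs": {
  "rows": [
    [[-0.3, 0.2, 10], [0.0, 0, 0], 0],
    [[-0.2, 0.2, 15], [0, 0, 0], 0],
    [[0, 0, 12], [0, 0, 0], 0],
    [[0, 0, 8], [0, 0, 0], 0],
    [[0, 0, 3], [0, 0, 0], 0],
    [[0, 0, 0], [0, 0, 0], 0],
    [[0, 0, 0], [0, 0, 0], 0]
  ]
}}

```text
time: 17.6
position: [0.5093, 0.2393, 0.0658]
tcp_rot: [-2.3, -2.138, -0.001]
force: [-0.5, 0.1, -1.5]
width: 0.0123
```

```bash
python3 plan.py .5097 .2395 .05 -.073
python3 - <<'E'
from h import *
from lidm import lid
c=camera("scene");p=np.array(observe()["position"]);print(p)
lid(c,(340,450,228,300),p[2]-.0083)
E
```

```text
pos [0.5093 0.2393 0.0658] toolx yaw 1.498 tilt z [-1.0e-04  1.2e-03 -1.0e+00] F [-0.5  0.1 -1.5] w 0.0123 t 17.6 j [ 0.34  0.21  1.57  0.    1.36 -1.16]
shift tool mm [ 0.2  0.4 15.8]
turn z 0.0002
turn z -3.1414
level correction rotvec [-0.0002 -0.0012  0.    ]
[0.50949141 0.23936817 0.06610998]
corners px [[416.7, 231.6], [441.4, 263.7], [374.8, 291.5], [351.8, 253.9]]
world [[0.4035, 0.1856], [0.4119, 0.3121], [0.6174, 0.3016], [0.6077, 0.1664]]
lid [0.5093 0.2403] -0.0725 [0.1244 0.1332 0.2037 0.2043]
```

Request:
{"fn": "step_arm", "kwargs": {
  "rows": [
    [[-0.2, 0.3, 3], [0.0, 0, 0], 0],
    [[0, 0, 3], [0, 0, 0], 0],
    [[0, 0, 3], [0, 0, 0], 0],
    [[0, 0, 0], [0, 0, 0], 0],
    [[0, 0, 0], [0, 0, 0], 0]
  ]
}}

```text
time: 18.15
position: [0.5091, 0.2389, 0.0562]
tcp_rot: [-2.3, -2.138, 0.001]
force: [0.0, 1.1, -2.0]
width: 0.0122
```

Request:
{"fn": "step_arm", "kwargs": {
  "rows": [
    [[0, 0, 2], [0, 0, 0], 0],
    [[0, 0, 0], [0, 0, 0], 0],
    [[0, 0, 1], [0, 0, 0], 0],
    [[0, 0, 0], [0, 0, 0], 0]
  ]
}}

```text
time: 18.55
position: [0.5096, 0.2391, 0.054]
tcp_rot: [-2.3, -2.139, -0.001]
force: [0.1, -0.3, 1.3]
width: 0.0122
```

Request:
{"fn": "step_arm", "kwargs": {
  "rows": [
    [[0, 0, 2], [0, 0, 0], 0],
    [[0, 0, 2], [0, 0, 0], 0],
    [[0, 0, 0], [0, 0, 0], 0],
    [[0, 0, 0], [0, 0, 0], 0]
  ]
}}

```text
time: 18.95
position: [0.5106, 0.2394, 0.0514]
tcp_rot: [2.3, 2.139, 0.006]
force: [-0.8, -0.0, 6.0]
width: 0.012
```

Request:
{"fn": "step_arm", "kwargs": {
  "rows": [
    [[0, 0, 2], [0, 0, 0], 0],
    [[0, 0, 2], [0, 0, 0], 0],
    [[0, 0, 0], [0, 0, 0], 0],
    [[0, 0, 0], [0, 0, 0], 0]
  ]
}}

```text
time: 19.35
position: [0.5086, 0.239, 0.0444]
tcp_rot: [-2.299, -2.138, 0.002]
force: [-0.1, 1.1, -2.3]
width: 0.012
```

Request:
{"fn": "step_arm", "kwargs": {
  "rows": [
    [[0, 0, 2], [0, 0, 0], 0],
    [[0, 0, 2], [0, 0, 0], 0],
    [[0, 0, 2], [0, 0, 0], 0],
    [[0, 0, 0], [0, 0, 0], 0],
    [[0, 0, 0], [0, 0, 0], 0]
  ],
  "squeeze": 120
}}

```text
time: 19.85
position: [0.5092, 0.239, 0.0444]
tcp_rot: [-2.3, -2.139, -0.001]
force: [-9.6, -3.6, 21.3]
width: 0.0111
```

```bash
python3 plan.py .5097 .2395 .0443 -.073
python3 - <<'E'
from h import *
from lidm import lid
c=camera("scene");p=np.array(observe()["position"]);print(p)
lid(c,(340,450,228,300),.036)
cv2.imwrite("pics/g6.png",cv2.resize(c["color"][220:305,340:450],(770,595),interpolation=cv2.INTER_CUBIC)[:,:,::-1])
E
```

```text
pos [0.5092 0.239  0.0444] toolx yaw 1.4982 tilt z [-3.e-04  1.e-03 -1.e+00] F [-9.6 -3.6 21.3] w 0.0111 t 19.85 j [ 0.34  0.23  1.6   0.    1.32 -1.16]
shift tool mm [0.5 0.5 0.1]
turn z 0.0004
turn z -3.1412
level correction rotvec [-0.0003 -0.001   0.    ]
[0.50920051 0.23904035 0.0443863 ]
corners px [[440.2, 268.7], [373.7, 294.9], [351.5, 258.7], [415.4, 236.1]]
world [[0.4121, 0.3125], [0.6168, 0.2976], [0.6079, 0.1662], [0.4034, 0.1838]]
lid [0.5092 0.239 ] -0.0794 [0.1268 0.1295 0.2038 0.2038]
```

View pics/g6.png

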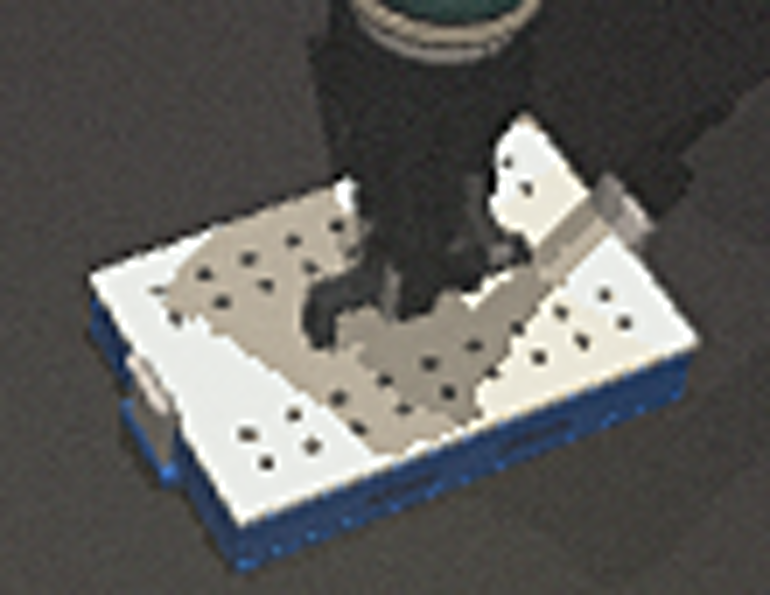

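Request:
{"fn": "step_arm", "kwargs": {
  "rows": [
    [[-0.3, -1, 1], [0, 0, 0], 0],
    [[0, 0, 1], [0, 0, 0], 0],
    [[0, 0, 0], [0, 0, 0], 0],
    [[0, 0, 0], [0, 0, 0], 0],
    [[0, 0, 0], [0, 0, 0], 0],
    [[0, 0, 0], [0, 0, 0], 0]
  ]
}}

```text
time: 20.5
position: [0.5092, 0.239, 0.0443]
tcp_rot: [2.3, 2.139, 0.005]
force: [-12.4, -3.4, 27.2]
width: 0.0111
```

Request:
{"fn": "step_arm", "kwargs": {
  "rows": [
    [[0, 0, 0], [0, 0, 0], 0],
    [[0, 0, 0], [0, 0, 0], 0],
    [[0, 0, 0], [0, 0, 0], 0],
    [[0, 0, 0], [0, 0, 0], 0],
    [[0, 0, 0], [0, 0, 0], 0],
    [[0, 0, 0], [0, 0, 0], 0],
    [[0, 0, 0], [0, 0, 0], 0],
    [[0, 0, 0], [0, 0, 0], 0]
  ]
}}

```text
time: 21.3
position: [0.5092, 0.2391, 0.0443]
tcp_rot: [2.3, 2.139, 0.005]
force: [-12.0, -3.9, 27.4]
width: 0.0112
```

Steady 27 N downward, with the lid home. Handing in.

```bash
python3 -c "
from cell import *
print(finish_job())"
```

```text
the job is handed in; nothing more can be done
None
```

The job is handed in at 21.3 s of the 56 s allowed. The orange-handled spatula is in its empty place, and the white lid is on the case and snapped down. The gripper is still holding the lid's handle and pressing down.

**Spatula:** A picture after I let go shows it lying level, with its blade in the wide notch and its handle in the narrow one. The two instruments beside it look untouched in that picture.

**Lid:**
- It rested on the clips at an origin height of about 30 mm, as described. The force then rose to about 6 N and dropped suddenly.
- The height then stopped at 44.3–44.4 mm at the tool tip, which puts the lid's origin at 20 mm, the home height.
- The last picture shows the lid flat on the rim with both clips at its ends.
- The final push held steady for a second at about 27 N down, gripping at 120 N.

**Checks that were off or not made:**
- A sideways force of about 12 N along x remained at the end. One small correction did not reduce it.
- The last image gave the lid's yaw as −0.079 rad against −0.073 for the case, and its centre about 0.7 mm from the case's. Both are within the measuring error and the lid's play.
- The grip widths read 2–3 mm under the true widths, probably because the pads give or tilt.
- I did not take a final picture of the other things on the bench. No unexpected contact force showed in the readings.

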